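# Pack the key cases and lock the end stop

### The arm

A 6-joint arm with a two-finger parallel gripper is mounted at the origin on the work surface. World frame = base frame: x ahead of the robot, y to its left, z up, the work surface at z = 0. Lengths are in m, angles in rad, forces in N, time in s.
With the tool pointing down it reaches from about 0.375 to 0.975 m from the base axis. Payload 3.8 kg.
Tool frame: the origin (TCP) lies between the finger pads; the fingertips stand 11 mm ahead of it and the grasp point (between the pads) lies 8 mm behind it; z points along the fingers, x is the direction in which the jaws open and shut, and the axes are right-handed (so a half turn about z gives the same grasp; the last joint's range is limited). The gripper opens to 88 mm and grips with 3 to 60 N. Pads are 18 mm wide; open, the fingers measure 123 mm over their backs; the gripper's body (75 mm by 187 mm) begins 45 mm behind the grasp point.
Start: joints at [-1.243, 0.264, 1.604, -0, 1.274, -0.037], TCP at [0.241, -0.631, 0.25] pointing down, gripper open.
Joint ranges: [-2.63, 2.63], [-0.94, 2.18], [0.31, 2.57], [-1.31, 4.45], [0, 2.66], [-2.55, 2.55]. Speed limits (rad/s): [2.57, 2.57, 3.14, 3.14, 3.14, 3.14].

### API

Orientations are given as a unit quaternion [x, y, z, w].
In Python, from plant import bot gives the robot as it stands. The module is installed in compiled form; this text tells all that it offers.
- The arm moves only by the tool send_rows, never from a script. Its argument "steps" is text: rows parted by semicolons, each of 5 numbers parted by spaces: the shift along the tool's x, y, z in cm, then the turn about the tool's z in degrees, then the gripper's target within -1 to 1 (shut at 1, half-way at 0, fully open at -1). A call has 1 to 12 rows; each row shifts and turns the commanded pose from where the row before left it, along the tool's axes as they then stand; what a row does not reach is not made up. A row lasts 1/12 s, in which the tool goes at most 41.7 mm and 7.16 degrees, less where a joint would pass 70% of its speed; a pose out of reach is approached as far as the arm can. A call with a gripper value outside its range is refused whole. The fingers move at their own pace and stop on an object; "newtons" is the grip in N (left out, the last holds). Time passes only in rows, so rows that do not move let the fingers close. It gives the time, the measured TCP pose, the force and the opening at its end, in the units of the state.
- bot.sense(): the state, without advancing time (a new reading comes with each control period).
- bot.read_camera(name): name is "scene" or "top" or "wrist"; returns the picture (420x560x3 uint8, blue, green, red); there is no depth.
- bot.calibration(name): a dict with "fovy" (degrees; the focal length in pixels is half the picture's height over the tangent of half this angle, whatever the lens; pixels are square), "cx", "cy" (the principal point, pixels), "view" (4x4, takes a point from world to camera coordinates). Camera axes: x right, y down, z forward; pixel columns grow to the right and rows downward; lengths in m; the calibration is good to about 2 mm. A picture is of the moment at which its call begins: read the wrist's pose just before it. calibration takes no time and is no camera call; for the wrist camera it gives the pose at the moment of the call.
- bot.close_job(): hands the job in, once; it reports no verdict.
The state is a dict: "clock": time; "qpos": joint angles; "joint_vel": joint speeds; "effort": joint torques, N m; "tool_pos": TCP position; "ee_rot": TCP orientation; "contact_force": force on the tool from outside, world axes, zero at the start; "ft_torque": the same for the moment, N m; "grip_width": finger opening in m.
Only numpy, scipy, OpenCV 4.12 (cv2) and the standard library are available. Lean on these libraries where they do the work, as an engineer would, in place of code of your own. Each camera call takes 0.05 s, during which the arm holds its last target.

### The job

Put the two key cases that were left standing out on the shelf back into the key-case rack: set each one down, without dropping it, upright in the bay between the cases already there and the sliding end stop, in line with the row and thin way along it like the others, in either order. Then push the end stop along its rail until all four cases stand snug together against the plywood wall with no gaps, and once the row is snug press the stop's locking lever down flat. Leave every other thing on the shelf where it is.

Things in the scene. Friction and masses are not known exactly. Their poses are not given: they have to be found in the camera images.
- rack: Key-case rack fixed on the white shelf, which is its floor; open at the front (-x). Origin: on the shelf, at the inner face of the plywood wall, on the bay's centre line x = 0, where cases stand. y runs from the wall along the row to the end stop, z up. Wall: y -15 to 0 mm, x -55 to 55, 105 tall. Aluminium rail behind the bay: x 40 to 70, y -15 to 376, 20 tall.
- stop (a joint): Travel of the end stop along rack +y, m. The clear width between wall and stop face is 100 mm + this value; range 0 to 0.14. It slides stiffly (about 2.5 N plus the cases' own friction) and stays where it is left. The four cases together are 118 mm thick, so they are snug at 0.018.
- stop_face (a point): Foot of the stop's flat pressing face, at shelf level on the rack's line x = 0; axes as the rack's. The face is an aluminium plate 8 mm thick, x -45 to 38 mm, 85 tall. Behind it (+y) a grey block 80 mm long in y, x -30 to 78, top at 58 mm, rides on the rail and carries the lever.
- stop_end (a point): Point on the outer end of the stop's grey block (upright flat end looking away from the row), at rack x = 0, 35 mm above the shelf, 88 mm in y from the pressing face. Push here towards the wall (rack -y). This end face spans x -30 to 36 mm, 3 to 58 mm above the shelf.
- lever (a joint): Angle of the locking lever on top of the stop's block, rad: 0 = shut, lying flat and level; grows as its free end is raised (range 0 to 1.2). It starts raised, has a stiff hinge (0.09 N m) and stays where it is left. It is shut by pressing it down from above.
- lever_pivot (a point): Hinge of the lever, 66 mm above the shelf, at rack x = 55 mm, 35 mm in y from the pressing face. The hinge line runs along rack y; axes as the rack's. The lever reaches from here towards rack -x; shut, it is level, its top 72 mm above the shelf and its end 66 mm from the hinge.
- lever_tip (a point): Middle of the lever's free end, 66 mm from the hinge. The last 42 mm are a black grip 18 mm wide, 11 mm thick.
- stray_thick: Key case of charcoal hard plastic: slim upright box, 58 mm deep (its x), 30 mm thick (its y), 112 mm tall (its z), about 0.14 kg, steel clasp and blank label on one narrow side. Origin: centre of its underside. Half a turn about z makes no difference. Stands out on the shelf; to be packed.
- stray_slim: Key case of charcoal hard plastic: slim upright box, 58 mm deep (its x), 26 mm thick (its y), 112 mm tall (its z), about 0.14 kg, steel clasp and blank label on one narrow side. Origin: centre of its underside. Half a turn about z makes no difference. Stands out on the shelf; to be packed.
- row_case_1: Key case of charcoal hard plastic: slim upright box, 58 mm deep (its x), 34 mm thick (its y), 112 mm tall (its z), about 0.14 kg, steel clasp and blank label on one narrow side. Origin: centre of its underside. Half a turn about z makes no difference. Already in the bay, next to the wall.
- row_case_2: Key case of charcoal hard plastic: slim upright box, 58 mm deep (its x), 28 mm thick (its y), 112 mm tall (its z), about 0.14 kg, steel clasp and blank label on one narrow side. Origin: centre of its underside. Half a turn about z makes no difference. Already in the bay, the second from the wall, loosely spaced.
- phone_stand: Blue phone stand, base 78 x 66 mm, leaning back to about 90 mm tall; to be left alone. Origin: centre of its underside.
- torch: Aluminium torch standing on its end, 38 mm across, 104 mm tall; to be left alone. Origin: centre of its underside.
- key_1: Brass key lying flat, 67 mm long in x, 5 mm high; to be left alone. Origin: its middle, at shelf level.
- key_2: Brass key lying flat, 67 mm long in x, 5 mm high; to be left alone. Origin: its middle, at shelf level.
- fob: Black plastic scooter fob lying flat, 68 x 36 mm, 14 mm high; to be left alone. Origin: its middle, underside.
- bottle_cap: Stainless steel bottle cap, 43 mm across, 17 mm high; to be left alone. Origin: centre of its underside.
- padlock: Small brass padlock lying flat, body 34 x 42 mm and 18 mm high, shackle reaching 46 mm towards its +x; to be left alone. Origin: centre of the body's underside.

How it is judged:
By the outcome, as a careful person would: the job done as asked, in the order asked, and still so for the second after the job is handed in, with the robot touching nothing.
It also fails if it takes over 72 s, if anything falls off the work surface, if the arm or the gripper's body presses on something with over 40 N, if the wrist force passes 120 N, or if a joint passes its speed limit or range.

## Working session

There is one attempt and no reset: what is moved stays moved. The work goes in short steps, Python scripts to look and compute and a tool call to move; the robot and the scene stay as the last step left them, time stands still between calls to the robot, and variables do not carry over. Pictures are saved under pics/ and viewed, and the job is handed in when it is done.

Besides the shell and the picture viewer there is one more tool, called after "Call:" as name(argument=value, ...), one argument or row to a line, values as JSON. send_rows: Moves the arm, as the interface text tells. Its arguments: {"type":"object","properties":{"steps":{"type":"string"},"newtons":{"type":"number"}},"required":["steps"]}

```bash
mkdir -p pics; python3 - <<'E'
from plant import bot
import cv2
s=bot.sense()
print({k:s[k] for k in('clock','tool_pos','ee_rot','contact_force','grip_width')})
for n in('scene','top','wrist'):
    c=bot.calibration(n);print(n,c)
    im=bot.read_camera(n);cv2.imwrite(f'pics/{n}0.png',im)
E
```

```text
{'clock': 0.0, 'tool_pos': array([ 0.24060185, -0.62994054,  0.24841038]), 'ee_rot': array([ 8.23644327e-01, -5.67105650e-01, -8.79720597e-04, -6.56531273e-04]), 'contact_force': array([ 0.16100751, -0.54316085, -0.10431737]), 'grip_width': 0.08792808459245276}
scene {'fovy': 49.146109783467, 'cx': 273.87631397029037, 'cy': 216.4779141041922, 'view': array([[ 8.62752975e-01,  5.05625516e-01, -3.77225685e-04,
        -4.39629077e-01],
       [ 3.22783534e-01, -5.51342145e-01, -7.69306590e-01,
        -1.17737164e-01],
       [-3.89189022e-01,  6.63599787e-01, -6.38879667e-01,
         1.24106704e+00],
       [ 0.00000000e+00,  0.00000000e+00,  0.00000000e+00,
         1.00000000e+00]])}
top {'fovy': 53.93668497379086, 'cx': 283.042695848324, 'cy': 204.61913894790015, 'view': array([[ 0.00100536, -0.99967551, -0.02545329,  0.0128489 ],
       [-0.98212279,  0.00380424, -0.18820296,  0.52380912],
       [ 0.18823872,  0.02518746, -0.98180027,  0.856158  ],
       [ 0.        ,  0.        ,  0.        ,  1.        ]])}
wrist {'fovy': 70.21111879963883, 'cx': 277.0137851392763, 'cy': 209.77997153713048, 'view': array([[ 3.56239188e-01, -9.34394733e-01, -3.51694896e-04,
        -6.74806169e-01],
       [-8.86443808e-01, -3.38076814e-01,  3.16103531e-01,
        -4.18488705e-02],
       [-2.95484374e-01, -1.12296708e-01, -9.48724635e-01,
         3.90343603e-01],
       [ 0.00000000e+00,  0.00000000e+00,  0.00000000e+00,
         1.00000000e+00]])}
```

View pics/scene0.png

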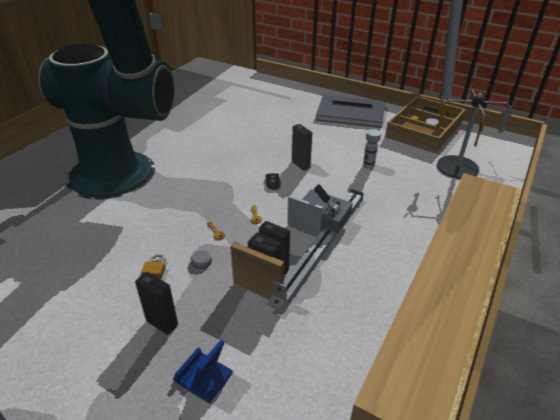

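View pics/top0.png

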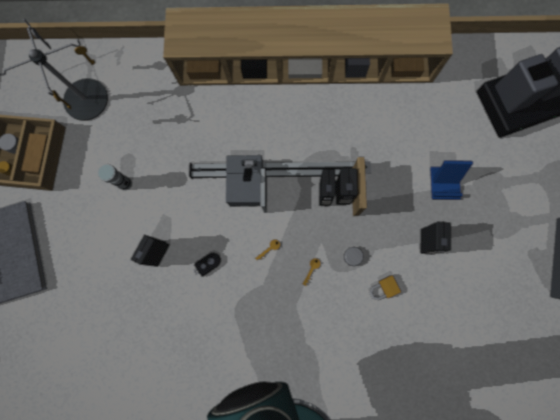

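View pics/wrist0.png

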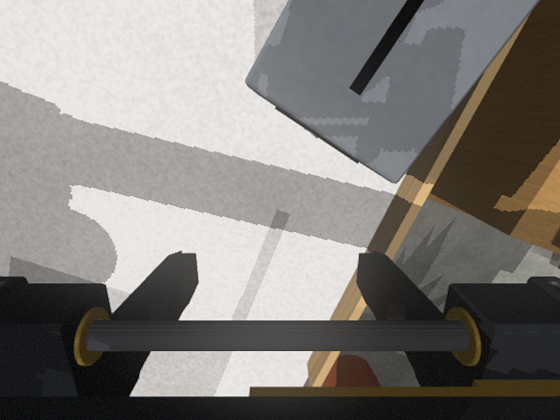

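```bash
cat > h.py <<'E'
import numpy as np, cv2
def ray(c,u,v):
    f=210/np.tan(np.radians(c['fovy']/2)); V=c['view']; R=V[:3,:3];t=V[:3,3]
    d=R.T@np.array([(u-c['cx'])/f,(v-c['cy'])/f,1]); return -R.T@t,d
def onz(c,u,v,z):
    o,d=ray(c,u,v); return o+d*(z-o[2])/d[2]
def proj(c,p):
    f=210/np.tan(np.radians(c['fovy']/2)); V=c['view']; q=V[:3,:3]@np.array(p)+V[:3,3]
    return np.array([c['cx']+f*q[0]/q[2],c['cy']+f*q[1]/q[2]])
def crop(im,u0,v0,u1,v1,s,name):
    a=im[v0:v1,u0:u1]; a=cv2.resize(a,None,fx=s,fy=s,interpolation=cv2.INTER_CUBIC)
    for u in range((u0//20+1)*20,u1,20): cv2.putText(a,str(u),(int((u-u0)*s),9),0,.35,(0,0,255),1); cv2.line(a,(int((u-u0)*s),10),(int((u-u0)*s),14),(0,0,255),1)
    for v in range((v0//20+1)*20,v1,20): cv2.putText(a,str(v),(0,int((v-v0)*s)),0,.35,(0,0,255),1); cv2.line(a,(22,int((v-v0)*s)),(27,int((v-v0)*s)),(0,0,255),1)
    cv2.imwrite('pics/'+name,a)
E
python3 - <<'E'
from h import *
im=cv2.imread('pics/top0.png')
crop(im,180,140,380,280,4,'t_a.png')
crop(im,90,140,220,280,4,'t_b.png')
crop(im,330,140,490,310,4,'t_c.png')
E
```

```text
(no output)
```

View pics/t_a.png

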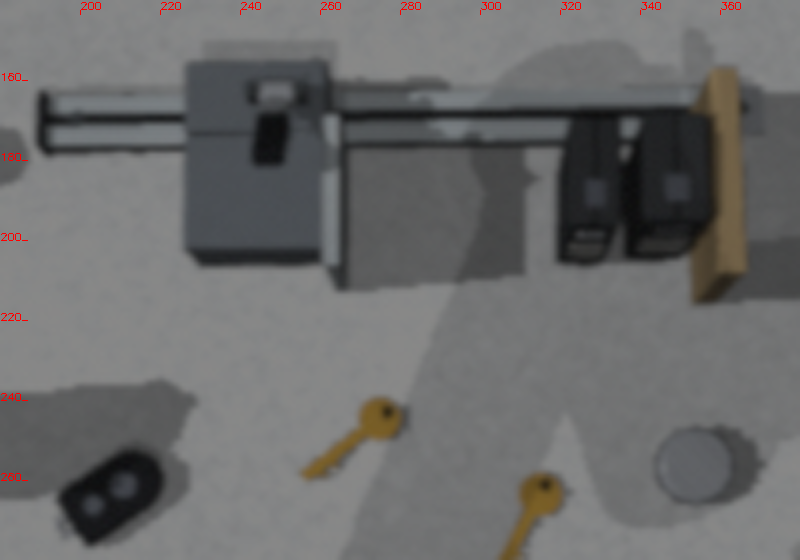

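View pics/t_b.png

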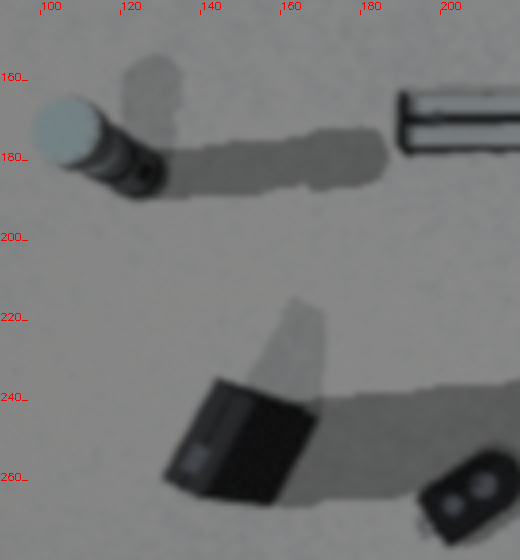

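View pics/t_c.png

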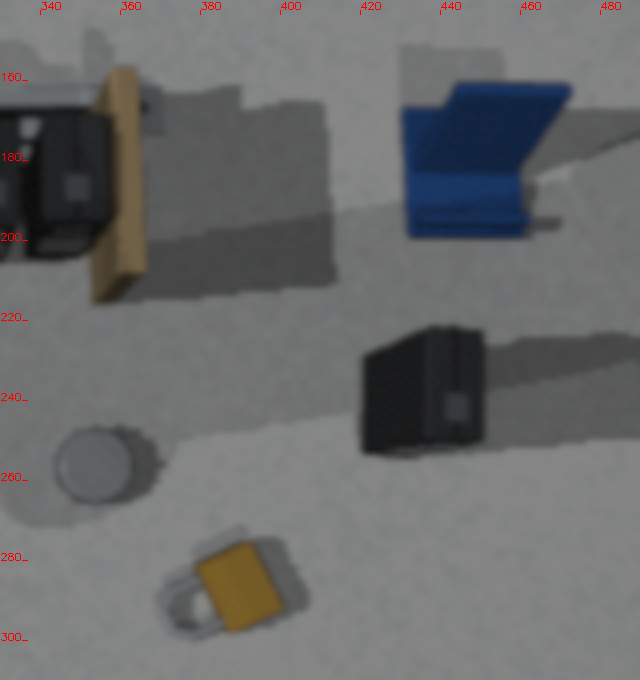

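```bash
python3 - <<'E'
from h import *
from plant import bot
c=bot.calibration('top')
def A(x,y):return 180+x/4,140+y/4
def B(x,y):return 90+x/4,140+y/4
def C(x,y):return 330+x/4,140+y/4
P=lambda n,uv,z:print(n,np.round(onz(c,*uv,z),4))
P('wall foot front inner',A(692,304),0)
P('wall top rear inner',A(709,68),.105)
P('wall top rear outer',A(738,68),.105)
P('wall top front inner',A(717,272),.105)
P('wall top front outer',A(746,272),.105)
P('stop foot front face',A(343,290),0)
P('stop top front face',A(341,266),.085)
P('stop top rear face',A(341,115),.085)
P('block top rear left',A(185,62),.058)
P('block top front left',A(186,250),.058)
P('block top front right',A(322,250),.058)
P('rail left end rear',A(40,92),.02)
P('rail left end front',A(42,152),.02)
P('lever tip?',A(268,163),.11)
for n,p in [('row2 rl',(572,115)),('row2 rr',(616,115)),('row2 fl',(560,222)),('row2 fr',(607,222)),('row1 rl',(645,112)),('row1 rr',(710,112)),('row1 fl',(633,218)),('row1 fr',(696,218))]: P(n,A(*p),.112)
print('left stray top')
for p in [(217,380),(255,400),(165,478),(207,497)]: P('',B(*p),.112)
for p in [(318,418),(274,504)]: P('foot',B(*p),0)
print('right stray')
for p in [(428,327),(484,330),(426,447),(482,443)]: P('',C(*p),.112)
for p in [(362,357),(363,453)]: P('foot',C(*p),0)
for n,uv,z in [('torch top',B(67,132),.104),('torch foot',B(148,178),0),('key1',(272,248),0),('key2',(313,268),0),('fob',B(480,500),.014),('cap',C(95,465),.017),('padlock',C(240,585),.018),('ps l',C(408,235),0),('ps tip r',C(572,88),.09)]: P(n,uv,z)
E
```

```text
wall foot front inner [ 0.5062 -0.1473  0.    ]
wall top rear inner [ 0.6143 -0.1448  0.105 ]
wall top rear outer [ 0.6142 -0.1599  0.105 ]
wall top front inner [ 0.5056 -0.1453  0.105 ]
wall top front outer [ 0.5056 -0.1601  0.105 ]
stop foot front face [0.515  0.0534 0.    ]
stop top front face [0.5132 0.0487 0.085 ]
stop top rear face [0.5957 0.0495 0.085 ]
block top rear left [0.6345 0.139  0.058 ]
block top front left [0.5275 0.1355 0.058 ]
block top front right [0.5272 0.0611 0.058 ]
rail left end rear [0.629  0.2296 0.02  ]
rail left end front [0.593  0.2269 0.02  ]
lever tip? [0.563  0.0854 0.11  ]
row2 rl [ 0.5873 -0.0722  0.112 ]
row2 rr [ 0.5871 -0.0949  0.112 ]
row2 fl [ 0.5306 -0.0651  0.112 ]
row2 fr [ 0.5305 -0.0891  0.112 ]
row1 rl [ 0.5886 -0.1099  0.112 ]
row1 rr [ 0.5884 -0.1434  0.112 ]
row1 fl [ 0.5326 -0.1024  0.112 ]
row1 fr [ 0.5324 -0.1345  0.112 ]
left stray top
 [0.4502 0.2925 0.112 ]
 [0.44   0.2724 0.112 ]
 [0.4008 0.3156 0.112 ]
 [0.3913 0.2937 0.112 ]
foot [0.4413 0.2737 0.    ]
foot [0.3925 0.2962 0.    ]
right stray
 [ 0.4757 -0.2986  0.112 ]
 [ 0.4741 -0.3263  0.112 ]
 [ 0.4157 -0.2935  0.112 ]
 [ 0.4177 -0.3211  0.112 ]
foot [ 0.4752 -0.2992  0.    ]
foot [ 0.4209 -0.2964  0.    ]
torch top [0.583 0.384 0.104]
torch foot [0.5832 0.3824 0.    ]
key1 [0.433  0.0384 0.    ]
key2 [ 0.3881 -0.0541  0.    ]
fob [0.3941 0.176  0.014 ]
cap [ 0.4132 -0.1437  0.017 ]
padlock [ 0.3481 -0.2202  0.018 ]
ps l [ 0.5458 -0.3298  0.    ]
ps tip r [ 0.6063 -0.3904  0.09  ]
```

```bash
cat >> h.py <<'E'
def box(x,y,yaw,x0,x1,y0,y1,z0,z1):
    c,s=np.cos(yaw),np.sin(yaw)
    return [(x+c*a-s*b,y+s*a+c*b,z) for z in(z0,z1) for a,b in((x0,y0),(x1,y0),(x1,y1),(x0,y1))]
def draw(im,cam,pts,col,S):
    q=[tuple(np.round((proj(cam,p)+.5)*S-.5).astype(int)) for p in pts]
    for i in range(4):
        for a,b in((i,(i+1)%4),(i+4,(i+1)%4+4),(i,i+4)): cv2.line(im,q[a],q[b],col,1,cv2.LINE_AA)
def overlay(cam,im,boxes,win,S,name):
    b=cv2.convertScaleAbs(cv2.resize(im,None,fx=S,fy=S,interpolation=cv2.INTER_CUBIC),alpha=1.6,beta=15)
    for k,(p,col) in enumerate(boxes): draw(b,cam,p,col,S)
    u0,v0,u1,v1=win; cv2.imwrite('pics/'+name,b[v0*S:v1*S,u0*S:u1*S])
E
cat > m.py <<'E'
from h import *
G=(0,255,0);Rd=(0,0,255);Y=(0,255,255);M=(255,0,255)
RX,RY,RW=0.559,-0.1455,0.0
def boxes(stop=0.097,thick=(0.447,-0.311,np.radians(-3)),slim=(0.4215,0.295,np.radians(-24.7)),r1=.018,r2=.066):
    f=.1+stop
    return [(box(RX,RY,RW,-.055,.055,-.015,0,0,.105),G),(box(RX,RY,RW,.04,.07,-.015,.376,0,.02),G),
     (box(RX,RY,RW,-.045,.038,f,f+.008,0,.085),Y),(box(RX,RY,RW,-.03,.078,f+.008,f+.088,.003,.058),Y),
     (box(*thick,-.029,.029,-.015,.015,0,.112),Rd),(box(*slim,-.029,.029,-.013,.013,0,.112),Rd),
     (box(RX,RY+r1,RW,-.029,.029,-.017,.017,0,.112),M),(box(RX,RY+r2,RW,-.029,.029,-.014,.014,0,.112),M)]
E
python3 - <<'E'
from m import *
from plant import bot
for n,w in(('top',(120,145,380,275)),('top',(370,145,500,275)),('scene',(130,200,370,370)),('scene',(240,100,400,240))):
    overlay(bot.calibration(n),cv2.imread(f'pics/{n}0.png'),boxes(),w,3 if w[2]-w[0]>200 else 4,f'ov_{n}_{w[0]}.png')
E
```

```text
(no output)
```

View pics/ov_top_120.png

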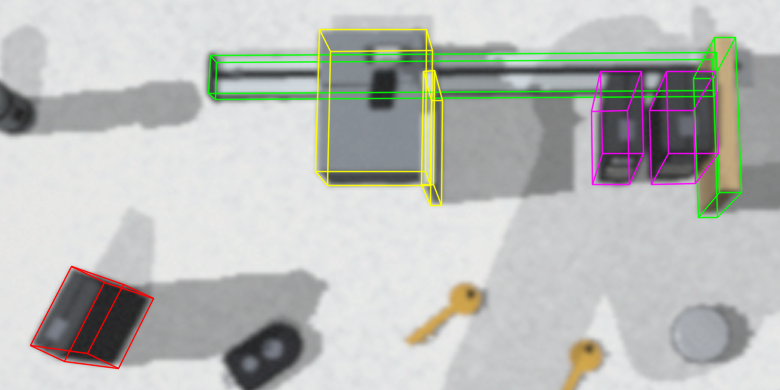

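View pics/ov_top_370.png

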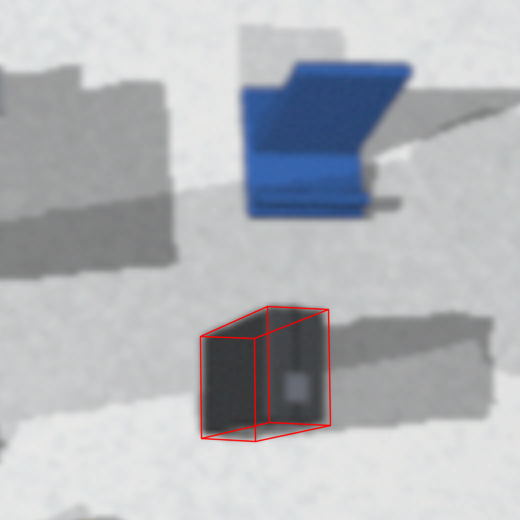

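View pics/ov_scene_130.png

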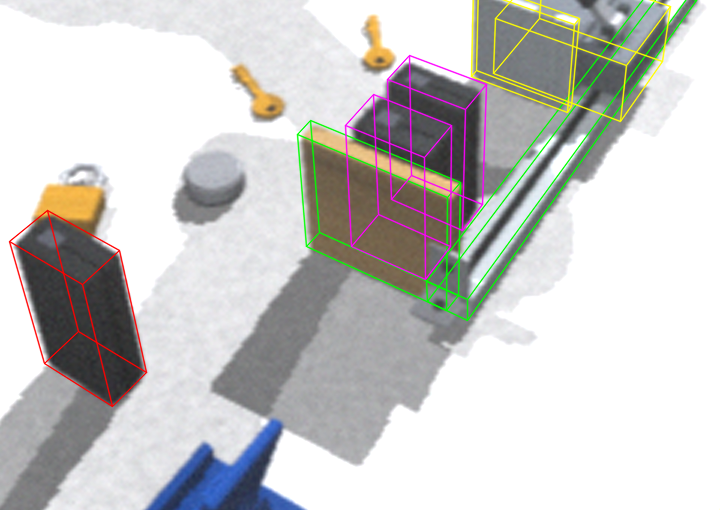

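View pics/ov_scene_240.png

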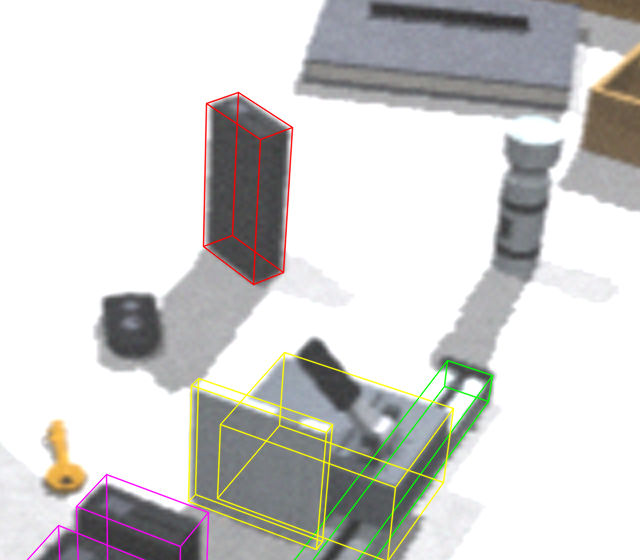

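Call:
send_rows(
  steps="0 0 0 -6.61 -1;0 0 0 -6.61 -1;0 0 0 -6.61 -1;0 0 0 -6.61 -1;0 0 0 -6.61 -1;0 0 0 -6.61 -1;0 0 0 -6.61 -1;0 0 0 -6.61 -1;0 0 0 -6.61 -1;0 0 0 -6.61 -1;0 0 0 0 -1",
  newtons=20,
)

```text
clock: 1.07
tool_pos: [0.2407, -0.6303, 0.2492]
ee_rot: [1.0, -0.025, -0.0, -0.0]
contact_force: [-0.5, 0.7, 0.1]
grip_width: 0.0883
```

```bash
cat > w.py <<'E'
import sys,numpy as np
from plant import bot
from scipy.spatial.transform import Rotation as Ro
def go(x,y,z,yaw):
    s=bot.sense();R=Ro.from_quat(s['ee_rot']).as_matrix();p=np.array(s['tool_pos'])
    psi=np.degrees(np.arctan2(R[1,0],R[0,0]))
    # shift in level tool axes
    a=np.radians(psi);d=np.array([x,y,z])-p
    print('t',round(s['clock'],2),'pos',p.round(4),'yaw',psi.round(2),'zaxis',R[:,2].round(3),'F',np.round(s['contact_force'],1),'w',round(s['grip_width'],4))
    print('shift cm',np.round(100*np.array([d[0]*np.cos(a)+d[1]*np.sin(a),d[0]*np.sin(a)-d[1]*np.cos(a),-d[2]]),2),'turn',round(psi-yaw,2))
if __name__=='__main__': go(*map(float,sys.argv[1:5]))
E
python3 w.py 0.447 -0.311 0.2 -3
```

```text
t 1.07 pos [ 0.2407 -0.6303  0.2492] yaw -2.84 zaxis [-0.     0.001 -1.   ] F [-0.5  0.7  0.1] w 0.0883
shift cm [ 19.02 -32.92   4.92] turn 0.16
```

Call:
send_rows(
  steps="1.73 -2.99 0.4 0.16 -1;1.73 -2.99 0.4 0 -1;1.73 -2.99 0.4 0 -1;1.73 -2.99 0.4 0 -1;1.73 -2.99 0.4 0 -1;1.73 -2.99 0.4 0 -1;1.73 -2.99 0.4 0 -1;1.73 -2.99 0.4 0 -1;1.73 -2.99 0.4 0 -1;1.73 -2.99 0.4 0 -1;1.73 -2.99 0.4 0 -1;0 0 0.5 0 -1",
)

```text
clock: 2.07
tool_pos: [0.4514, -0.3081, 0.2006]
ee_rot: [1.0, -0.027, 0.001, -0.001]
contact_force: [-0.9, -0.8, -0.3]
grip_width: 0.0882
```

```bash
python3 w.py 0.447 -0.311 0.082 -3; python3 - <<'E'
from m import *
from plant import bot
c=bot.calibration('wrist');im=bot.read_camera('wrist');cv2.imwrite('pics/w1.png',im)
overlay(c,im,boxes(),(0,0,560,420),1,'w1o.png')
E
```

```text
t 2.07 pos [ 0.4514 -0.3081  0.2006] yaw -3.12 zaxis [ 0.002  0.002 -1.   ] F [-0.9 -0.8 -0.3] w 0.0882
shift cm [-0.42  0.31 11.86] turn -0.12
```

View pics/w1o.png

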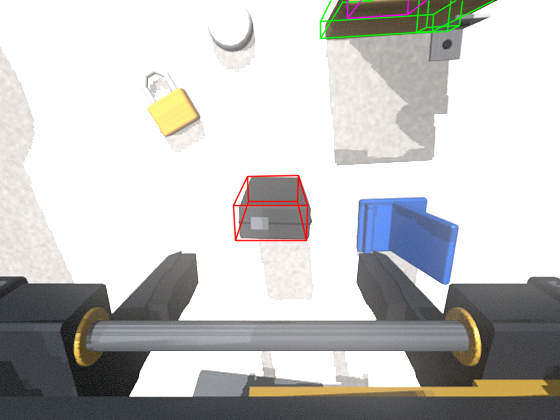

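Call:
send_rows(
  steps="-0.3 0.2 1 0 -1;0 0 2.5 0 -1;0 0 3 0 -1;0 0 3 0 -1;0 0 1.5 0 -1;0 0 0.8 0 -1;0 0 0 0 -1;0 0 0 0 -1",
)

```text
clock: 2.78
tool_pos: [0.4453, -0.3155, 0.0827]
ee_rot: [1.0, -0.029, -0.0, 0.0]
contact_force: [-0.1, -0.1, 0.2]
grip_width: 0.0881
```

```bash
python3 w.py 0.447 -0.311 0.082 -3
```

```text
t 2.78 pos [ 0.4453 -0.3155  0.0827] yaw -3.27 zaxis [-0. -0. -1.] F [-0.1 -0.1  0.2] w 0.0881
shift cm [ 0.14 -0.46  0.07] turn -0.27
```

Call:
send_rows(
  steps="0.1 -0.45 0 -0.3 -1;0 0 0 0 -1;0 0 0 0 1;0 0 0 0 1;0 0 0 0 1;0 0 0 0 1;0 0 0 0 1;0 0 0 0 1;0 0 0 0 1;0 0 0 0 1",
)

```text
clock: 3.62
tool_pos: [0.4475, -0.3102, 0.0831]
ee_rot: [1.0, -0.025, 0.0, 0.0]
contact_force: [2.3, 0.3, 1.9]
grip_width: 0.0577
```

```bash
python3 w.py 0.447 -0.311 0.082 -3; python3 - <<'E'
from m import *
from plant import bot
c=bot.calibration('wrist');im=bot.read_camera('wrist');cv2.imwrite('pics/w2.png',im)
E
```

```text
t 3.62 pos [ 0.4475 -0.3102  0.0831] yaw -2.86 zaxis [ 0.001 -0.    -1.   ] F [2.3 0.3 1.9] w 0.0577
shift cm [-0.05  0.08  0.11] turn 0.14
```

View pics/w2.png

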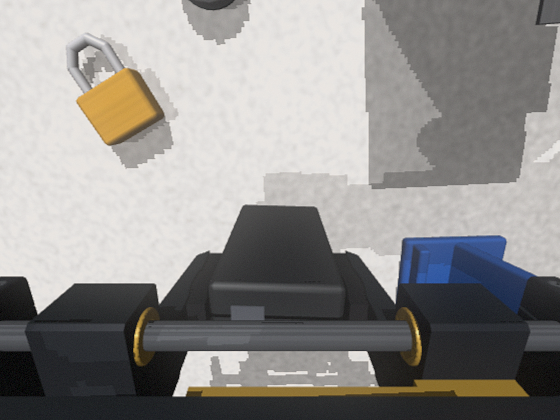

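Call:
send_rows(
  steps="0 0 -0.5 0 1;0 0 -1.5 0 1;0 0 -2.5 0 1;0 0 -3 -0.7 1;0 0 -3 -0.7 1;0 0 -2.5 -0.7 1;0 0 -1.5 -0.7 1;0 0 -0.5 0 1;0 0 0 0 1",
)

```text
clock: 4.42
tool_pos: [0.4472, -0.3103, 0.2339]
ee_rot: [1.0, -0.001, 0.001, 0.001]
contact_force: [-0.2, 0.2, -1.4]
grip_width: 0.0585
```

```bash
python3 w.py 0.559 -0.040 0.235 0
```

```text
t 4.42 pos [ 0.4472 -0.3103  0.2339] yaw -0.08 zaxis [ 0.001 -0.001 -1.   ] F [-0.2  0.2 -1.4] w 0.0585
shift cm [ 11.14 -27.05  -0.11] turn -0.08
```

Call:
send_rows(
  steps="0.47 -1.15 0 0 1;0.95 -2.30 0 0 1;1.19 -2.88 0 0 1;1.19 -2.88 0 0 1;1.19 -2.88 0 0 1;1.19 -2.88 0 0 1;1.19 -2.88 0 0 1;1.19 -2.88 0 0 1;1.18 -2.87 0 0 1;0.95 -2.30 0 0 1;0.47 -1.15 0 0 1;0 0 0 0 1",
)

```text
clock: 5.42
tool_pos: [0.5583, -0.0367, 0.2305]
ee_rot: [1.0, 0.001, -0.002, -0.001]
contact_force: [1.3, -0.2, -1.0]
grip_width: 0.0582
```

```bash
python3 w.py 0.559 -0.040 0.083 0; python3 - <<'E'
from m import *
from plant import bot
c=bot.calibration('scene');im=bot.read_camera('scene');cv2.imwrite('pics/s1.png',im)
c=bot.calibration('wrist');im2=bot.read_camera('wrist')
B=boxes(r1=.0175,r2=.061)
overlay(c,im2,B,(0,0,560,420),1,'w3o.png')
crop(im,200,110,400,320,3.8 if 0 else 3,'s1c.png')
E
```

```text
t 5.42 pos [ 0.5583 -0.0367  0.2305] yaw 0.13 zaxis [-0.004  0.001 -1.   ] F [ 1.3 -0.2 -1. ] w 0.0582
shift cm [ 0.07  0.33 14.75] turn 0.13
```

View pics/w3o.png

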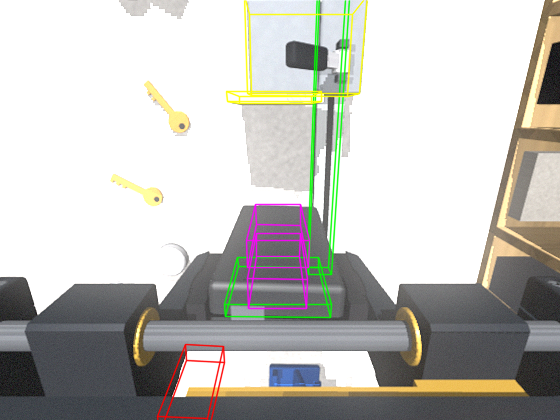

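View pics/s1c.png

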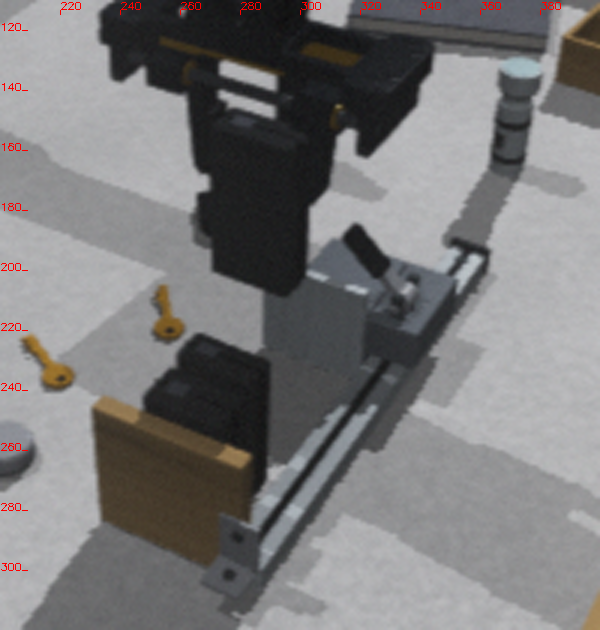

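Call:
send_rows(
  steps="0.05 0.2 1 0 1;0 0 2 0 1;0 0 2.5 0 1;0 0 2.5 0 1;0 0 2.5 0 1;0 0 1.5 0 1;0 0 1 0 1;0 0 0.7 0 1;0 0 0 0 1;0 0 0 0 1",
)

```text
clock: 6.35
tool_pos: [0.5596, -0.0422, 0.096]
ee_rot: [1.0, -0.001, 0.0, 0.0]
contact_force: [-0.4, 0.9, -2.0]
grip_width: 0.058
```

```bash
python3 w.py 0.559 -0.040 0.083 0
```

```text
t 6.35 pos [ 0.5596 -0.0422  0.096 ] yaw -0.11 zaxis [ 0. -0. -1.] F [-0.4  0.9 -2. ] w 0.058
shift cm [-0.06 -0.22  1.3 ] turn -0.11
```

Call:
send_rows(
  steps="-0.05 -0.2 0.3 0 1;0 0 0.3 0 1;0 0 0.3 0 1;0 0 0.2 0 1;0 0 0.1 0 1;0 0 0.05 0 1;0 0 0 0 1;0 0 0 0 1",
)

```text
clock: 7.02
tool_pos: [0.5589, -0.0396, 0.0833]
ee_rot: [1.0, -0.0, 0.0, 0.0]
contact_force: [0.8, -0.7, -1.5]
grip_width: 0.0581
```

```bash
python3 w.py 0.559 -0.040 0.083 0;python3 - <<'E'
from m import *
from plant import bot
im=bot.read_camera('scene');crop(im,200,110,400,320,3,'s2c.png')
E
```

```text
t 7.02 pos [ 0.5589 -0.0396  0.0833] yaw -0.05 zaxis [ 0. -0. -1.] F [ 0.8 -0.7 -1.5] w 0.0581
shift cm [0.01 0.04 0.03] turn -0.05
```

View pics/s2c.png

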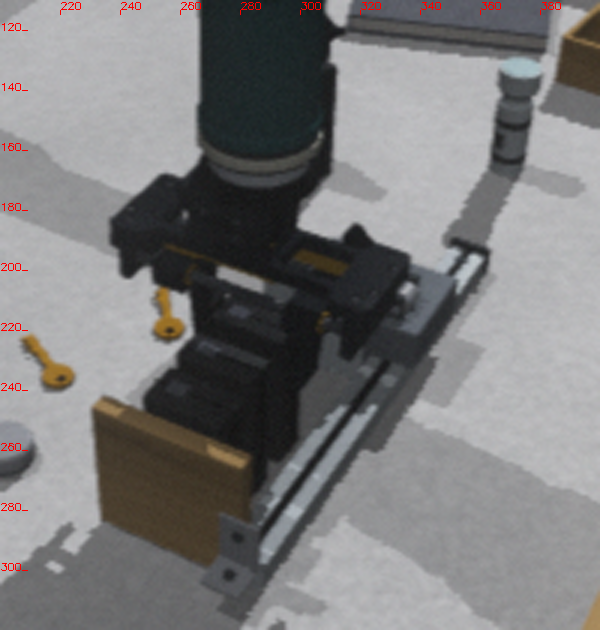

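Call:
send_rows(
  steps="0 0 0.07 0 1;0 0 0 0 1;0 0 0.07 0 1;0 0 0 0 1;0 0 0 0 1",
)

```text
clock: 7.48
tool_pos: [0.5593, -0.0397, 0.0829]
ee_rot: [1.0, -0.001, 0.0, 0.0]
contact_force: [-2.2, 0.1, 5.5]
grip_width: 0.0579
```

Call:
send_rows(
  steps="0 0 0 0 0.5;0 0 0 0 0;0 0 0 0 -0.5;0 0 0 0 -1;0 0 0 0 -1;0 0 0 0 -1;0 0 -1 0 -1;0 0 -2 0 -1;0 0 -3 0 -1;0 0 -3.5 0 -1;0 0 -3.5 0 -1;0 0 -2 0 -1",
)

```text
clock: 8.48
tool_pos: [0.5606, -0.0398, 0.237]
ee_rot: [1.0, -0.001, 0.003, 0.0]
contact_force: [0.9, -0.6, 0.7]
grip_width: 0.0886
```

```bash
python3 w.py 0.4215 0.295 0.235 -24.7;python3 - <<'E'
from m import *
from plant import bot
im=bot.read_camera('scene');
overlay(bot.calibration('scene'),im,boxes(r1=.0175,r2=.061,thick=(.559,-.040,0)),(200,110,400,320),3,'s3o.png')
E
```

```text
t 8.48 pos [ 0.5606 -0.0398  0.237 ] yaw -0.06 zaxis [ 0.006 -0.001 -1.   ] F [ 0.9 -0.6  0.7] w 0.0886
shift cm [-13.94 -33.46   0.2 ] turn 24.64
```

View pics/s3o.png

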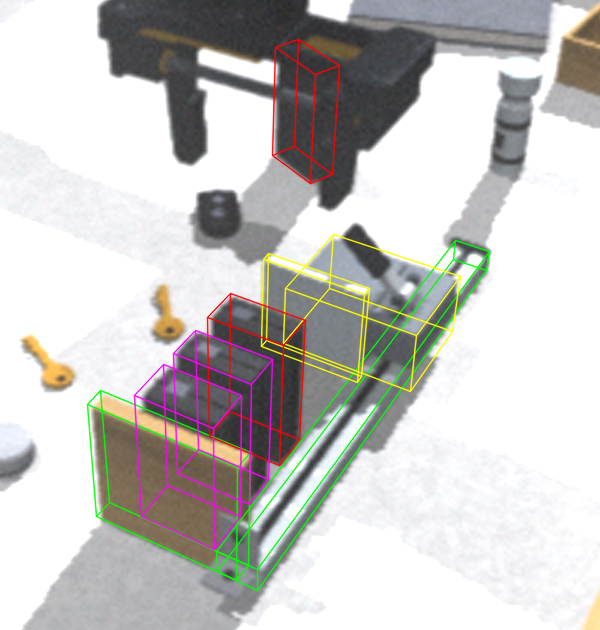

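Call:
send_rows(
  steps="-0.59 -1.42 0 0 -1;-1.19 -2.85 0 0 -1;-1.48 -3.56 0 0 -1;-1.48 -3.56 0 0 -1;-1.48 -3.56 0 0 -1;-1.48 -3.56 0 0 -1;-1.48 -3.56 0 0 -1;-1.48 -3.56 0 0 -1;-1.48 -3.56 0 0 -1;-1.19 -2.85 0 0 -1;-0.6 -1.42 0 0 -1",
)

```text
clock: 9.45
tool_pos: [0.4166, 0.2979, 0.2303]
ee_rot: [1.0, 0.001, -0.002, 0.0]
contact_force: [0.5, -0.8, -0.1]
grip_width: 0.088
```

Call:
send_rows(
  steps="0 0 0 6 -1;0 0 0 6 -1;0 0 0 6 -1;0 0 0.5 6.6 -1;0 0 1 0 -1;0 0 1 0 -1;0 0 0.5 0 -1;0 0 0 0 -1;0 0 0 0 -1",
)

```text
clock: 10.2
tool_pos: [0.4193, 0.2947, 0.2007]
ee_rot: [0.977, -0.213, -0.001, 0.001]
contact_force: [-0.2, -1.0, 0.0]
grip_width: 0.0884
```

```bash
python3 w.py 0.4215 0.295 0.082 -24.7; python3 - <<'E'
from m import *
from plant import bot
c=bot.calibration('wrist');im=bot.read_camera('wrist')
overlay(c,im,boxes(),(0,0,560,420),1,'w4o.png')
E
```

```text
t 10.2 pos [0.4193 0.2947 0.2007] yaw -24.6 zaxis [-0.002 -0.001 -1.   ] F [-0.2 -1.   0. ] w 0.0884
shift cm [ 0.19 -0.12 11.87] turn 0.1
```

View pics/w4o.png

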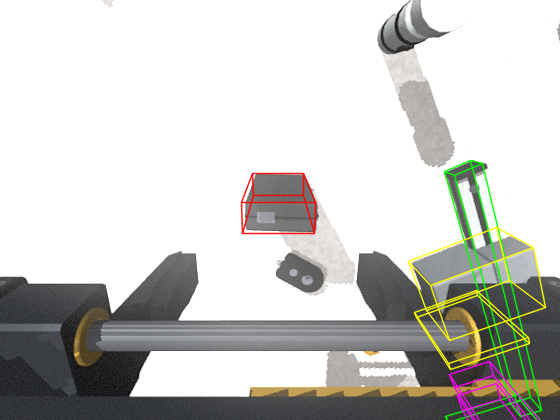

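Call:
send_rows(
  steps="0.2 -0.1 1 0 -1;0 0 2.5 0 -1;0 0 3 0 -1;0 0 3 0 -1;0 0 1.5 0 -1;0 0 0.8 0 -1;0 0 0 0 -1;0 0 0 0 -1",
)

```text
clock: 10.92
tool_pos: [0.4226, 0.2954, 0.0841]
ee_rot: [0.977, -0.214, 0.0, -0.0]
contact_force: [1.1, 0.3, 0.3]
grip_width: 0.0881
```

```bash
python3 w.py 0.4215 0.295 0.082 -24.7
```

```text
t 10.92 pos [0.4226 0.2954 0.0841] yaw -24.66 zaxis [ 0.  0. -1.] F [1.1 0.3 0.3] w 0.0881
shift cm [-0.08  0.08  0.21] turn 0.04
```

Call:
send_rows(
  steps="-0.08 0.08 0.2 0 -1;0 0 0 0 -1;0 0 0 0 1;0 0 0 0 1;0 0 0 0 1;0 0 0 0 1;0 0 0 0 1;0 0 0 0 1;0 0 0 0 1;0 0 0 0 1",
)

```text
clock: 11.75
tool_pos: [0.4213, 0.2949, 0.0821]
ee_rot: [0.977, -0.214, 0.0, -0.0]
contact_force: [0.3, 0.1, 2.4]
grip_width: 0.0581
```

```bash
python3 w.py 0.4215 0.295 0.082 -24.7; python3 - <<'E'
from m import *
from plant import bot
im=bot.read_camera('wrist');cv2.imwrite('pics/w5.png',im)
E
```

```text
t 11.75 pos [0.4213 0.2949 0.0821] yaw -24.66 zaxis [ 0.  0. -1.] F [0.3 0.1 2.4] w 0.0581
shift cm [ 0.01 -0.01  0.01] turn 0.04
```

View pics/w5.png

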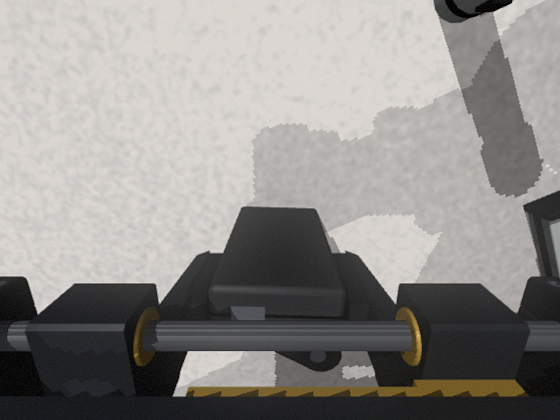

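Call:
send_rows(
  steps="0 0 -0.5 0 1;0 0 -1.5 0 1;0 0 -2.5 0 1;0 0 -3 -3 1;0 0 -3 -5 1;0 0 -2.5 -5 1;0 0 -1.5 -5 1;0 0 -0.5 -4 1;0 0 0 -2.66 1;0 0 0 0 1;0 0 0 0 1",
)

```text
clock: 12.72
tool_pos: [0.4206, 0.2946, 0.2315]
ee_rot: [1.0, -0.001, -0.0, 0.0]
contact_force: [-0.5, 0.2, -0.9]
grip_width: 0.058
```

```bash
python3 w.py 0.559 0.006 0.235 0
```

```text
t 12.72 pos [0.4206 0.2946 0.2315] yaw -0.08 zaxis [-0.001 -0.    -1.   ] F [-0.5  0.2 -0.9] w 0.058
shift cm [13.87 28.84 -0.35] turn -0.08
```

Call:
send_rows(
  steps="0.59 1.23 -0.5 0 1;1.18 2.45 -0.5 0 1;1.48 3.07 0 0 1;1.48 3.07 0 0 1;1.48 3.07 0 0 1;1.48 3.07 0 0 1;1.48 3.07 0 0 1;1.48 3.07 0 0 1;1.47 3.06 0 0 1;1.18 2.45 0 0 1;0.59 1.23 0 0 1;0 0 0 0 1",
)

```text
clock: 13.72
tool_pos: [0.5605, 0.0041, 0.2409]
ee_rot: [1.0, -0.002, -0.001, 0.0]
contact_force: [0.3, 0.2, -0.6]
grip_width: 0.0579
```

Call:
send_rows(
  steps="0 0 1 0 1;0 0 2 0 1;0 0 2 0 1;0 0 1 0 1;0 0 0 0 1;0 0 0 0 1",
)

```text
clock: 14.22
tool_pos: [0.5589, 0.0075, 0.1808]
ee_rot: [1.0, 0.001, -0.001, -0.0]
contact_force: [-0.5, 1.7, -1.7]
grip_width: 0.0581
```

```bash
python3 w.py 0.559 0.006 0.083 0;python3 - <<'E'
from m import *
from plant import bot
im=bot.read_camera('scene');crop(im,200,110,400,320,3,'s4c.png')
E
```

```text
t 14.22 pos [0.5589 0.0075 0.1808] yaw 0.07 zaxis [-0.002  0.    -1.   ] F [-0.5  1.7 -1.7] w 0.0581
shift cm [0.01 0.15 9.78] turn 0.07
```

View pics/s4c.png

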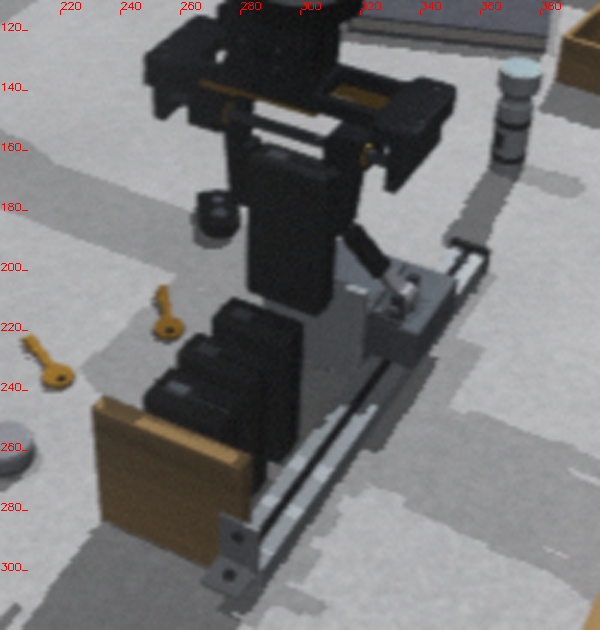

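Call:
send_rows(
  steps="0 0.1 1 0 1;0 0 2 0 1;0 0 2 0 1;0 0 2 0 1;0 0 1.2 0 1;0 0 0.5 0 1;0 0 0.3 0 1;0 0 0.2 0 1;0 0 0 0 1;0 0 0 0 1",
)

```text
clock: 15.1
tool_pos: [0.5609, 0.0054, 0.0909]
ee_rot: [1.0, 0.0, 0.001, 0.0]
contact_force: [-0.2, 0.5, -0.7]
grip_width: 0.0583
```

```bash
python3 w.py 0.559 0.006 0.083 0
```

```text
t 15.1 pos [0.5609 0.0054 0.0909] yaw 0.0 zaxis [ 0.002 -0.    -1.   ] F [-0.2  0.5 -0.7] w 0.0583
shift cm [-0.19 -0.06  0.79] turn 0.0
```

Call:
send_rows(
  steps="-0.1 0 0.3 0 1;0 0 0.2 0 1;0 0 0.15 0 1;0 0 0.07 0 1;0 0 0 0 1;0 0 0.07 0 1;0 0 0 0 1;0 0 0 0 1",
)

```text
clock: 15.77
tool_pos: [0.5591, 0.0054, 0.0821]
ee_rot: [1.0, 0.0, 0.0, 0.0]
contact_force: [-0.6, 0.0, -1.3]
grip_width: 0.0579
```

Call:
send_rows(
  steps="0 0 0.06 0 1;0 0 0 0 1;0 0 0 0 1;0 0 0 0 1",
)

```text
clock: 16.1
tool_pos: [0.5592, 0.0053, 0.082]
ee_rot: [1.0, 0.0, 0.0, 0.0]
contact_force: [-1.5, -0.7, 5.7]
grip_width: 0.0581
```

Call:
send_rows(
  steps="0 0 0 0 0.5;0 0 0 0 0;0 0 0 0 -0.5;0 0 0 0 -1;0 0 0 0 -1;0 0 0 0 -1;0 0 -1 0 -1;0 0 -2 0 -1;0 0 -3 0 -1;0 0 -3.5 0 -1;0 0 -2 0 -1;0 0 -0.5 0 -1",
)

```text
clock: 17.1
tool_pos: [0.5621, 0.0053, 0.2071]
ee_rot: [1.0, 0.0, 0.005, 0.0]
contact_force: [-0.3, 0.6, 0.9]
grip_width: 0.0883
```

Call:
send_rows(
  steps="0 -1 0 0 1;0 -2 0 0 1;0 -3 0 0 1;0 -3 0 0 1;0 -3 0 0 1;0 -3 0 0 1;0 -1.5 0 0 1;0 -0.5 0 0 1;0 0 0 0 1;0 0 0 0 1",
)

```text
clock: 17.93
tool_pos: [0.558, 0.1751, 0.1997]
ee_rot: [1.0, 0.0, -0.001, 0.001]
contact_force: [0.4, 0.9, 0.4]
grip_width: 0.0235
```

```bash
python3 w.py 0.559 0.176 0.035 0;python3 - <<'E'
from m import *
from plant import bot
im=bot.read_camera('scene')
overlay(bot.calibration('scene'),im,boxes(r1=.0175,r2=.061,thick=(.559,-.040,0),slim=(.559,.0055,0)),(200,110,400,320),3,'s5o.png')
im=bot.read_camera('top')
overlay(bot.calibration('top'),im,boxes(r1=.0175,r2=.061,thick=(.559,-.040,0),slim=(.559,.0055,0)),(180,140,380,280),4,'t5o.png')
E
```

```text
t 17.93 pos [0.558  0.1751 0.1997] yaw 0.04 zaxis [-0.003 -0.001 -1.   ] F [0.4 0.9 0.4] w 0.0235
shift cm [ 0.1  -0.09 16.47] turn 0.04
```

View pics/s5o.png

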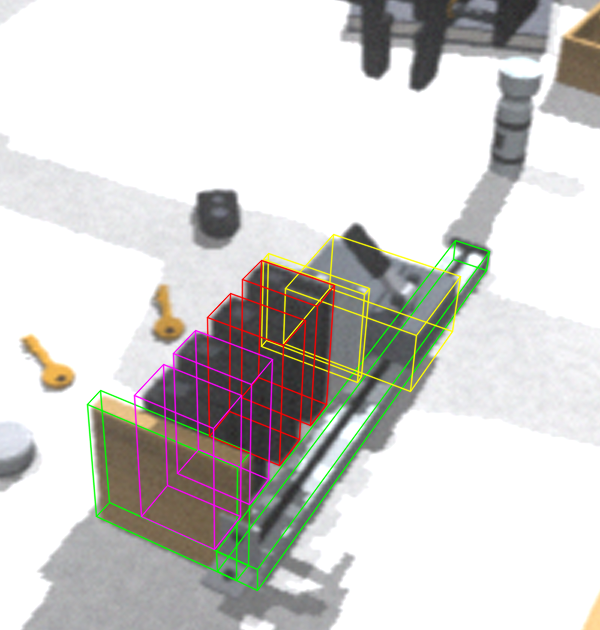

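View pics/t5o.png

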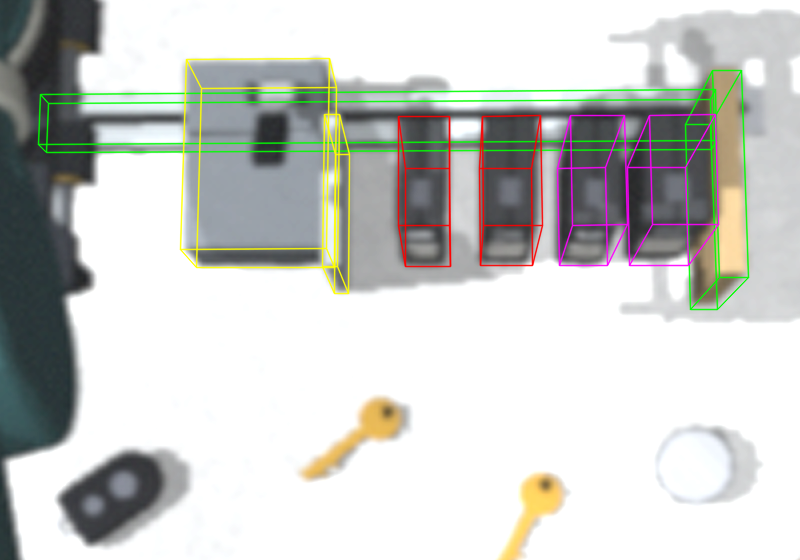

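Call:
send_rows(
  steps="0.1 -0.1 1 0 1;0 0 2 0 1;0 0 3 0 1;0 0 3 0 1;0 0 3 0 1;0 0 2.5 0 1;0 0 1.3 0 1;0 0 0.6 0 1;0 0 0 0 1;0 0 0 0 1",
)

```text
clock: 18.87
tool_pos: [0.5609, 0.1763, 0.0381]
ee_rot: [1.0, -0.0, 0.001, -0.0]
contact_force: [-0.4, 0.0, -0.1]
grip_width: 0.0005
```

```bash
python3 w.py 0.559 0.150 0.035 0
```

```text
t 18.87 pos [0.5609 0.1763 0.0381] yaw -0.03 zaxis [ 0.001  0.    -1.   ] F [-0.4  0.  -0.1] w 0.0005
shift cm [-0.19  2.63  0.31] turn -0.03
```

Call:
send_rows(
  steps="-0.1 0.8 0.1 0 1;0 0.8 0.1 0 1;0 0.5 0 0 1;0 0.4 0 0 1;0 0.4 0 0 1;0 0.5 0 0 1;0 0.5 0 0 1;0 0.5 0 0 1;0 0.5 0 0 1;0 0.5 0 0 1;0 0.5 0 0 1;0 0.5 0 0 1",
)

```text
clock: 19.87
tool_pos: [0.5596, 0.1122, 0.0356]
ee_rot: [1.0, 0.0, 0.001, -0.0]
contact_force: [1.6, 4.9, 2.5]
grip_width: 0.0005
```

Call:
send_rows(
  steps="0 0.4 0 0 1;0 0.4 0 0 1;0 0.4 0 0 1;0 0.4 0 0 1;0 0.4 0 0 1;0 0.4 0 0 1;0 0 0 0 1",
)

```text
clock: 20.45
tool_pos: [0.559, 0.0877, 0.0353]
ee_rot: [1.0, -0.0, -0.0, 0.0]
contact_force: [1.3, 0.9, 0.8]
grip_width: 0.0006
```

```bash
python3 w.py 0.559 0.0695 0.035 0;python3 - <<'E'
from m import *
from plant import bot
im=bot.read_camera('scene');crop(im,200,110,400,320,3,'s6c.png')
E
```

```text
t 20.45 pos [0.559  0.0877 0.0353] yaw -0.02 zaxis [-0. -0. -1.] F [1.3 0.9 0.8] w 0.0006
shift cm [0.   1.82 0.03] turn -0.02
```

View pics/s6c.png

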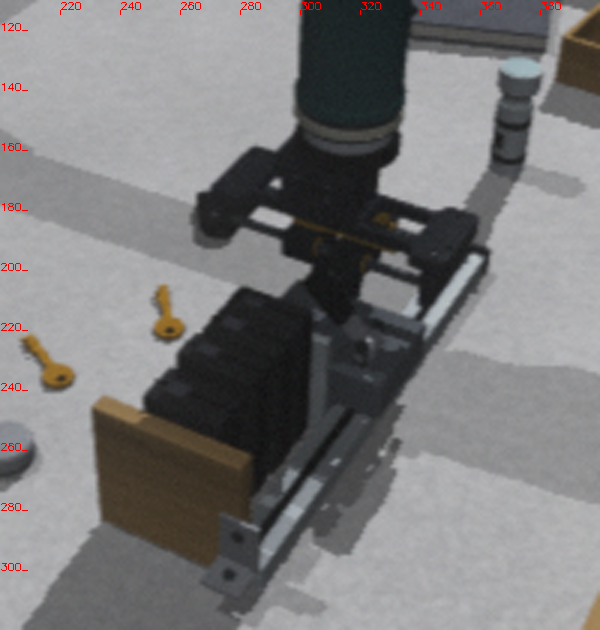

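Call:
send_rows(
  steps="0 0.3 0 0 1;0 0.3 0 0 1;0 0.3 0 0 1;0 0.2 0 0 1;0 0.15 0 0 1;0 0.1 0 0 1;0 0 0 0 1",
)

```text
clock: 21.08
tool_pos: [0.5584, 0.075, 0.0349]
ee_rot: [1.0, 0.0, -0.001, -0.0]
contact_force: [1.9, 3.9, 1.1]
grip_width: 0.0006
```

Call:
send_rows(
  steps="0 0.12 0 0 1;0 0.12 0 0 1;0 0.1 0 0 1;0 0.1 0 0 1;0 0 0 0 1",
)

```text
clock: 21.5
tool_pos: [0.5584, 0.0708, 0.0349]
ee_rot: [1.0, 0.0, -0.001, -0.0]
contact_force: [1.1, 5.6, -0.3]
grip_width: 0.0002
```

Call:
send_rows(
  steps="0 0.08 0 0 1;0 0.08 0 0 1;0 0.08 0 0 1;0 0 0 0 1",
)

```text
clock: 21.83
tool_pos: [0.5585, 0.0706, 0.035]
ee_rot: [1.0, -0.0, -0.0, -0.002]
contact_force: [0.9, 14.3, 0.5]
grip_width: 0.0004
```

Call:
send_rows(
  steps="0 0.08 0 0 1;0 0 0 0 1;0 0 0 0 1",
)

```text
clock: 22.08
tool_pos: [0.5584, 0.0706, 0.035]
ee_rot: [1.0, -0.0, -0.0, -0.002]
contact_force: [1.3, 16.8, -1.1]
grip_width: 0.0006
```

```bash
python3 w.py 0.559 0.0695 0.035 0;python3 - <<'E'
from m import *
from plant import bot
im=bot.read_camera('scene')
B=boxes(stop=.018,r1=.017,r2=.048,thick=(.559,RY+.077,0),slim=(.559,RY+.105,0))
overlay(bot.calibration('scene'),im,[],(220,130,370,320),4,'s7.png')
overlay(bot.calibration('scene'),im,B,(220,130,370,320),3,'s7o.png')
E
```

```text
t 22.08 pos [0.5584 0.0706 0.035 ] yaw -0.04 zaxis [-0.001  0.005 -1.   ] F [ 1.3 16.8 -1.1] w 0.0006
shift cm [ 0.06  0.11 -0.  ] turn -0.04
```

View pics/s7.png

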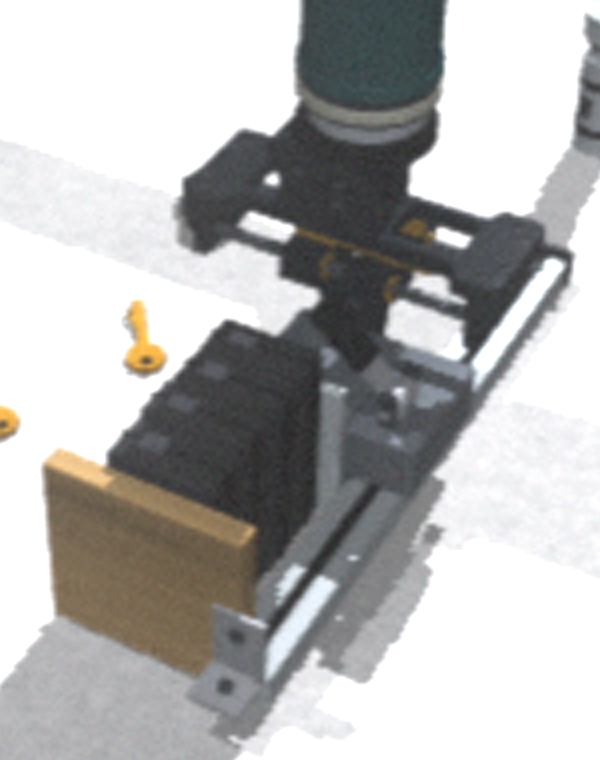

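View pics/s7o.png

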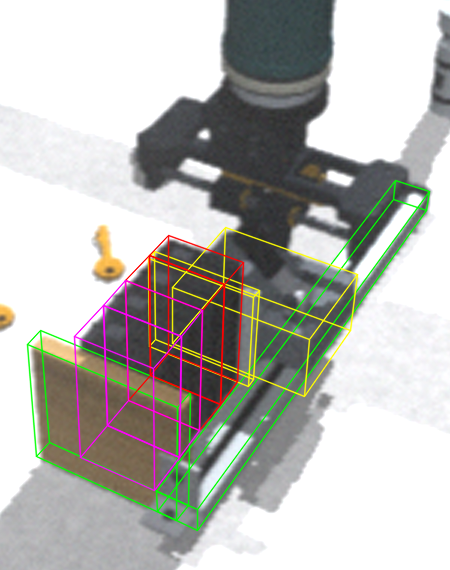

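Call:
send_rows(
  steps="0 -0.3 0 0 1;0 -0.6 0 0 1;0 -1.5 0 0 1;0 -1.5 0 0 1;0 -1 0 0 1;0 0 -2 0 1;0 0 -3 0 1;0 0 -3.5 0 1;0 0 -3 0 1;0 0 -1 0 1;0 0 0 0 1",
)

```text
clock: 23.05
tool_pos: [0.5612, 0.1164, 0.1638]
ee_rot: [1.0, -0.0, 0.003, -0.0]
contact_force: [-0.3, -0.0, -0.0]
grip_width: 0.0001
```

```bash
python3 - <<'E'
from m import *
from plant import bot
import w
w.go(.562,.0075,.16,0)
c=bot.calibration('scene')
o,d=ray(c,318,186);t=(.0865-o[1])/d[1];print(o+d*t)
im=bot.read_camera('scene')
B=boxes(stop=.018,r1=.017,r2=.048,thick=(.559,RY+.077,0),slim=(.559,RY+.105,0))
overlay(c,im,[],(220,130,370,320),4,'s8.png')
im=bot.read_camera('wrist')
overlay(bot.calibration('wrist'),im,B,(0,0,560,420),1,'w8o.png')
E
```

```text
t 23.05 pos [0.5612 0.1164 0.1638] yaw -0.0 zaxis [ 0.006  0.    -1.   ] F [-0.3 -0.  -0. ] w 0.0001
shift cm [ 0.08 10.89  0.38] turn -0.0
[0.57086585 0.0865     0.11120477]
```

View pics/s8.png

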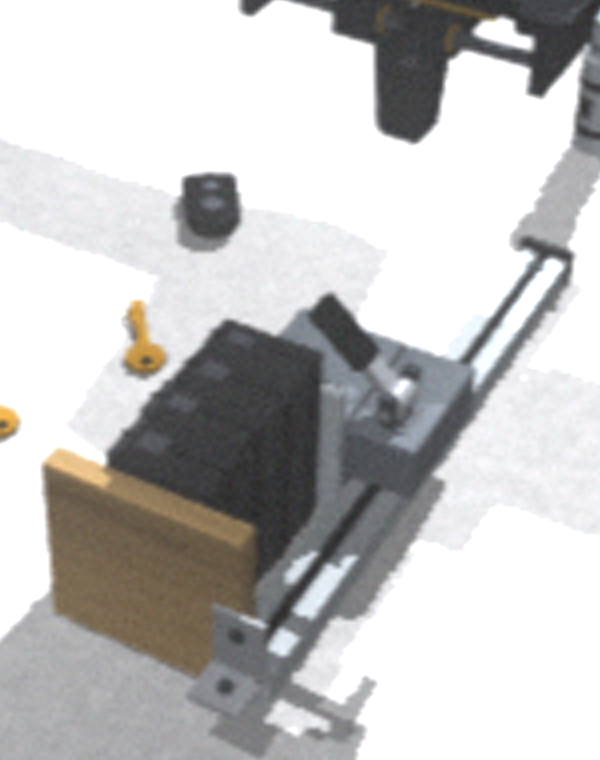

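View pics/w8o.png

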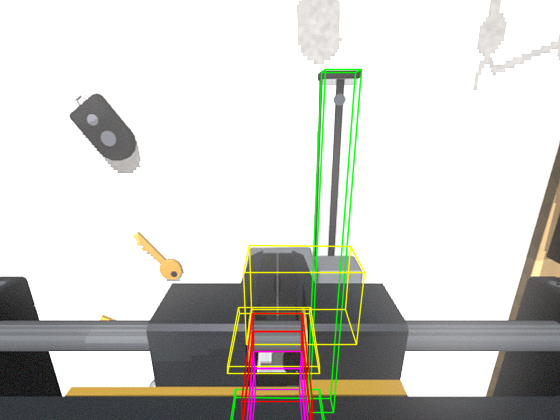

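Call:
send_rows(
  steps="0 0.8 0 0 1;0 1.5 0 0 1;0 2 0 0 1;0 2 0 0 1;0 2 0 0 1;0 1.5 0 0 1;0 0.7 0 0 1;0 0.25 0 0 1;0 0 0 0 1;0 0 0 0 1",
)

```text
clock: 23.98
tool_pos: [0.5585, 0.0091, 0.1594]
ee_rot: [1.0, -0.0, -0.001, -0.0]
contact_force: [-0.3, -0.7, 0.3]
grip_width: 0.0009
```

```bash
python3 w.py 0.562 0.009 0.13 0
```

```text
t 23.98 pos [0.5585 0.0091 0.1594] yaw -0.0 zaxis [-0.002  0.    -1.   ] F [-0.3 -0.7  0.3] w 0.0009
shift cm [0.35 0.01 2.94] turn -0.0
```

Call:
send_rows(
  steps="0.3 0 0.6 0 1;0.05 0 0.6 0 1;0 0 0.6 0 1;0 0 0.6 0 1;0 0 0.6 0 1;0 0 0.6 0 1;0 0 0.6 0 1;0 0 0.6 0 1;0 0 0.5 0 1;0 0 0.5 0 1;0 0 0 0 1",
)

```text
clock: 24.9
tool_pos: [0.5619, 0.0088, 0.101]
ee_rot: [1.0, 0.0, -0.001, -0.0]
contact_force: [-0.5, -0.0, -0.4]
grip_width: 0.0003
```

```bash
python3 - <<'E'
from m import *
from plant import bot
import w
w.go(.562,.009,.083,0)
im=bot.read_camera('scene')
overlay(bot.calibration('scene'),im,[],(220,130,370,320),4,'s9.png')
E
```

```text
t 24.9 pos [0.5619 0.0088 0.101 ] yaw 0.0 zaxis [-0.001  0.    -1.   ] F [-0.5 -0.  -0.4] w 0.0003
shift cm [ 0.01 -0.02  1.8 ] turn 0.0
```

View pics/s9.png

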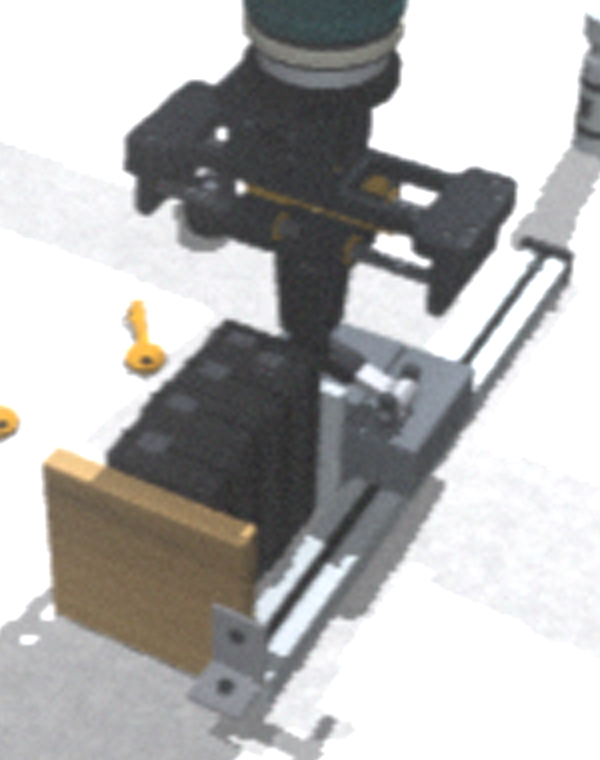

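Lever is being pushed down; continue.

Call:
send_rows(
  steps="0 0 0.4 0 1;0 0 0.4 0 1;0 0 0.4 0 1;0 0 0.3 0 1;0 0 0.15 0 1;0 0 0 0 1",
)

```text
clock: 25.45
tool_pos: [0.5623, 0.0088, 0.0852]
ee_rot: [1.0, 0.0, -0.0, -0.0]
contact_force: [-1.1, -0.5, -0.0]
grip_width: 0.0007
```

Call:
send_rows(
  steps="0 0 0.1 0 1;0 0 0.1 0 1;0 0 0 0 1",
)

```text
clock: 25.7
tool_pos: [0.5626, 0.0088, 0.0837]
ee_rot: [1.0, 0.0, 0.0, -0.0]
contact_force: [0.5, -0.2, 0.3]
grip_width: 0.0006
```

Call:
send_rows(
  steps="0 0 0.1 0 1;0 0 0.1 0 1;0 0 0 0 1;0 0 0 0 1",
)

```text
clock: 26.03
tool_pos: [0.5627, 0.0088, 0.0827]
ee_rot: [1.0, 0.0, 0.0, 0.0]
contact_force: [-3.8, -0.8, 5.8]
grip_width: 0.0007
```

```bash
python3 - <<'E'
from m import *
from plant import bot
import w
w.go(.562,.009,.083,0)
im=bot.read_camera('scene')
overlay(bot.calibration('scene'),im,[],(270,160,350,250),6,'s10.png')
E
```

```text
t 26.03 pos [0.5627 0.0088 0.0827] yaw 0.0 zaxis [ 0. -0. -1.] F [-3.8 -0.8  5.8] w 0.0007
shift cm [-0.07 -0.02 -0.03] turn 0.0
```

View pics/s10.png

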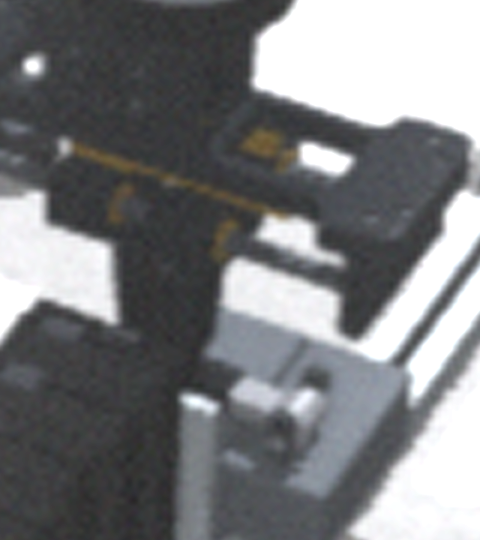

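Contact at the expected height; press a little harder to confirm the stop, then retreat up.

Call:
send_rows(
  steps="0 0 0.1 0 1;0 0 0.1 0 1;0 0 0 0 1;0 0 0 0 1",
)

```text
clock: 26.42
tool_pos: [0.5627, 0.0088, 0.0823]
ee_rot: [1.0, 0.0, 0.0, 0.0]
contact_force: [-8.1, -0.2, 15.4]
grip_width: 0.0
```

Call:
send_rows(
  steps="0 0 -0.3 0 1;0 0 -1 0 1;0 0 -2 0 1;0 0 -3 0 1;0 0 -3.5 0 1;0 0 -3.5 0 1;0 0 -2 0 1;0 -2 -1 0 1;0 -3 0 0 1;0 -3.5 0 0 1;0 -3.5 0 0 1;0 -2 0 0 1",
)

```text
clock: 27.42
tool_pos: [0.5624, 0.1517, 0.2435]
ee_rot: [1.0, 0.0, 0.0, -0.001]
contact_force: [0.3, -1.0, -0.0]
grip_width: 0.0009
```

Call:
send_rows(
  steps="0 -1.5 0 0 1;-2 -2 0 0 1;-2 -2.5 0 0 1;-2 -2 0 0 1;-1 -1 0 0 1;0 0 0 0 1;0 0 0 0 1",
)

```text
clock: 28.0
tool_pos: [0.4926, 0.2389, 0.2431]
ee_rot: [1.0, 0.001, 0.001, 0.0]
contact_force: [0.5, -0.3, -0.1]
grip_width: 0.0007
```

```bash
python3 - <<'E'
from m import *
from plant import bot
import w
w.go(.562,.009,.083,0)
im=bot.read_camera('scene');cv2.imwrite('pics/s11f.png',im)
c=bot.calibration('scene')
overlay(c,im,[],(220,170,360,310),4,'s11.png')
B=boxes(stop=.018,r1=.017,r2=.048,thick=(.559,RY+.077,0),slim=(.559,RY+.105,0))
lev=[(box(RX,RY+.118+.035,0,-.011,.055,-.009,.009,.061,.072),(255,255,0))]
im=bot.read_camera('top');cv2.imwrite('pics/t11f.png',im)
overlay(bot.calibration('top'),im,B+lev,(220,140,380,280),4,'t11o.png')
overlay(bot.calibration('top'),im,[],(220,140,380,280),4,'t11.png')
E
```

```text
t 28.0 pos [0.4926 0.2389 0.2431] yaw 0.1 zaxis [ 0.001 -0.    -1.   ] F [ 0.5 -0.3 -0.1] w 0.0007
shift cm [ 6.9  23.   16.01] turn 0.1
```

View pics/s11.png

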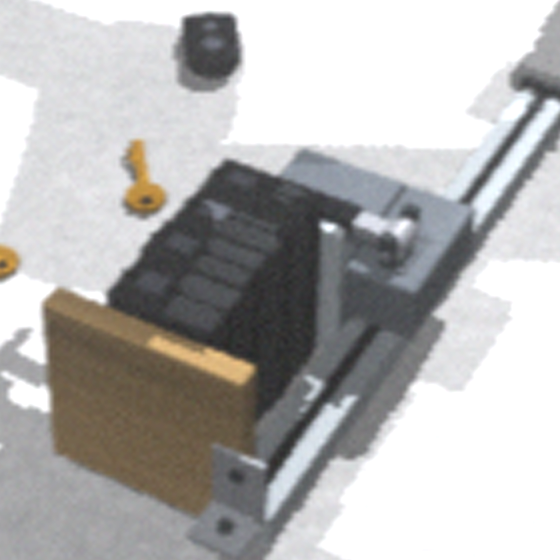

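View pics/t11.png

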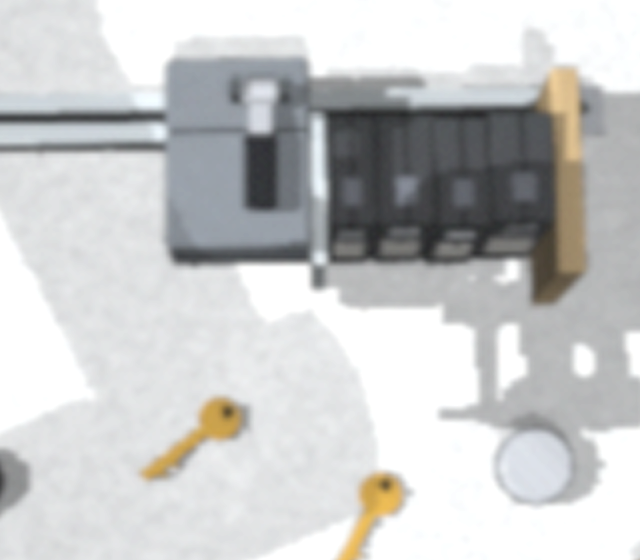

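View pics/t11o.png

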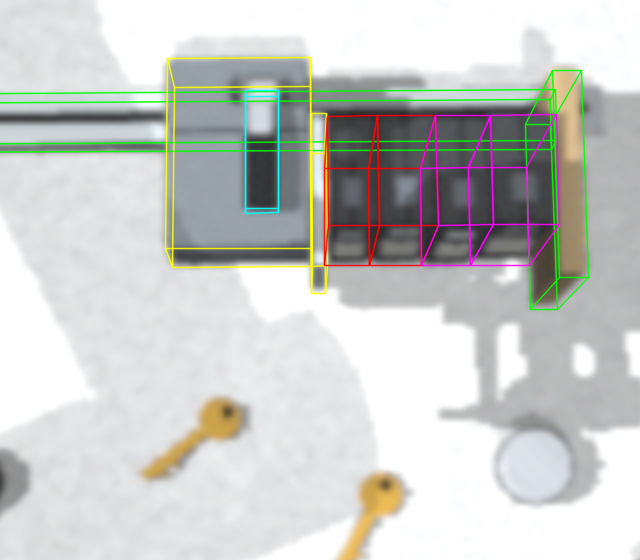

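View pics/t11f.png

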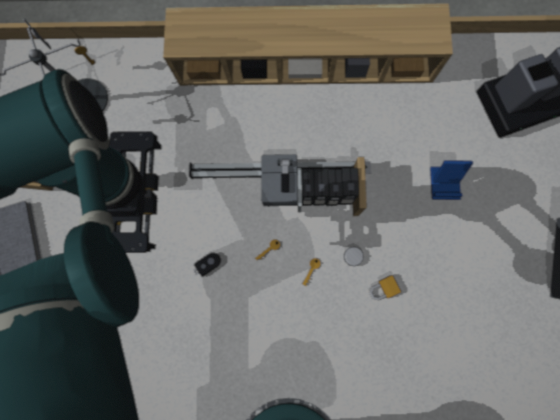

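```bash
python3 - <<'E'
from plant import bot
print(bot.close_job()); 
E
```

```text
the job is handed in; nothing more can be done
None
```

Both key cases are back in the rack, the row is snug against the wall, and the lever is pressed flat. I handed the job in at about 28 s of the 72 s allowed.

- **Placing:** I set the thick case down next to row case 2 and the slim case beside it. I lowered each until the wrist felt it touch the shelf (about 5.5 N) before letting go.
- **Closing the row:** I pushed the stop's end face until it stopped moving and the force rose to 14–17 N. That was within about 1 mm of where my measurements put the snug position.
- **Lever:** I pressed it down until it would go no further. At 15 N my fingertips were about 71 mm above the shelf, against the 72 mm expected for a shut lever.
- **Last checks:** The final scene and top pictures show four upright cases with no visible gaps, and the lever matching its flat outline in the top view. The keys, fob, cap, padlock and phone stand look unmoved. The arm hid the torch in the final top view, but nothing came near it.
- **One mismatch:** The model outlines drawn on the scene picture sat a few pixels off the two cases already in the rack. I put this down to the roughly 2 mm camera calibration and my rough position for them. It had no visible effect on the result.

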